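# Open the jars in the heating block and restart the heater

### The job

The jars in the heating block have to be opened with the heater off: first turn the selector on the heater control box back from the second click to off, then lift every cap that is on a jar straight off and set it down in a pocket of the white cap tray, one cap to a pocket (either way up is fine), leaving the jars standing in the block. Only when all the caps are in the tray, turn the selector from off exactly three clicks clockwise. Do not knock over any jar or flask.

Things in the scene. Friction and masses are not known exactly. Their poses are not given: they have to be found in the camera images.
- block: Aluminium heating block, fixed to the bench during a run (its place and yaw change from start to start): square slab 188 x 188 mm, 55 mm high, with 2 x 2 square wells (64 mm wide, floor 10 mm above the bench) whose centres lie 42 mm from the block's centre along its x and along its y. Origin: centre of its underside; x and y along its sides, z up.
- jar1: Amber glass jar standing loose in a well of the block, 0.3 kg: body 60 mm across up to about 80 mm high, then a shoulder, then a neck 39 mm across up to 126 mm. Origin: centre of its underside, z up. Some jars may have no cap from the start.
- jar2: Amber glass jar standing loose in a well of the block, 0.3 kg: body 60 mm across up to about 80 mm high, then a shoulder, then a neck 39 mm across up to 126 mm. Origin: centre of its underside, z up. Some jars may have no cap from the start.
- jar3: Amber glass jar standing loose in a well of the block, 0.3 kg: body 60 mm across up to about 80 mm high, then a shoulder, then a neck 39 mm across up to 126 mm. Origin: centre of its underside, z up. Some jars may have no cap from the start.
- jar4: Amber glass jar standing loose in a well of the block, 0.3 kg: body 60 mm across up to about 80 mm high, then a shoulder, then a neck 39 mm across up to 126 mm. Origin: centre of its underside, z up. Some jars may have no cap from the start.
- cap1: Loose black plastic cap (about 50 g) that slips over the neck of jar1: round, 50 mm across, 38 mm high, closed top 8 mm thick, open beneath, 3 mm walls; it is not screwed, just lifts straight up (30 mm before it is clear of the neck). Origin: the centre of the cap, at half its height (19 mm below its top); z points to its closed top. None if this jar has no cap.
- cap2: Loose black plastic cap (about 50 g) that slips over the neck of jar2: round, 50 mm across, 38 mm high, closed top 8 mm thick, open beneath, 3 mm walls; it is not screwed, just lifts straight up (30 mm before it is clear of the neck). Origin: the centre of the cap, at half its height (19 mm below its top); z points to its closed top. None if this jar has no cap.
- cap3: Loose black plastic cap (about 50 g) that slips over the neck of jar3: round, 50 mm across, 38 mm high, closed top 8 mm thick, open beneath, 3 mm walls; it is not screwed, just lifts straight up (30 mm before it is clear of the neck). Origin: the centre of the cap, at half its height (19 mm below its top); z points to its closed top. None if this jar has no cap.
- cap4: Loose black plastic cap (about 50 g) that slips over the neck of jar4: round, 50 mm across, 38 mm high, closed top 8 mm thick, open beneath, 3 mm walls; it is not screwed, just lifts straight up (30 mm before it is clear of the neck). Origin: the centre of the cap, at half its height (19 mm below its top); z points to its closed top. None if this jar has no cap.
- tray: Loose white plastic cap tray lying on the bench, 0.6 kg: square slab 186 x 186 mm, 14 mm high, with 2 x 2 square pockets 60 mm wide and 10 mm deep (floor 4 mm above the bench), centres 82 mm apart, ribs between them 22 mm wide. Origin: centre of its underside; x and y along its sides, z up.
- pocket0 (a point): Centre of the floor of one pocket of the cap tray (4 mm above the bench); a cap standing in it has its centre 19 mm above this point.
- pocket1 (a point): Centre of the floor of one pocket of the cap tray (4 mm above the bench); a cap standing in it has its centre 19 mm above this point.
- pocket2 (a point): Centre of the floor of one pocket of the cap tray (4 mm above the bench); a cap standing in it has its centre 19 mm above this point.
- pocket3 (a point): Centre of the floor of one pocket of the cap tray (4 mm above the bench); a cap standing in it has its centre 19 mm above this point.
- console: White heater control box, fixed to the bench during a run (place and yaw vary): 150 mm (x) x 160 mm (y), top panel 67 mm above the bench, the black selector in the middle of the top. Origin: centre of its underside, z up.
- selector_grip (a point): Point on the selector's upright turning axis, 98 mm above the bench, turning with the selector: the selector is a black disc (64 mm across, from 68 to 76 mm above the bench) with an upright bar grip 60 mm long, 16 mm thick, from 76 to 110 mm above the bench. The x axis of this frame lies along the bar and points to the pointer end (white line); z is up.
- selector (a joint): Turning angle of the selector, rad: 0 = off (pointer at the black mark), growing clockwise as seen from above; it starts at 1.047, the second click. There is one click every pi/6 = 0.524 rad (30 degrees), stops at 0 and at 2.62 (five clicks). It pulls itself into the nearest click when let go; turning takes less than 0.1 N m.
- flask1: Loose empty conical glass flask, a bystander, 84 mm across the foot, 125 mm high. Origin: centre of its underside, z up.
- flask2: Loose empty conical glass flask, a bystander, 72 mm across the foot, 105 mm high. Origin: centre of its underside, z up.

How it is judged:
On the way, in this order (a step that is already met when the one before it is completed fails the run):
1. the selector is turned back to off while every cap is still on its jar (value of joint selector below 0.13 rad and distance between cap1 and jar1 below 0.13 m and distance between cap2 and jar2 below 0.13 m and distance between cap3 and jar3 below 0.13 m and distance between cap4 and jar4 below 0.13 m), for 0.3 s.
2. every cap lies in a pocket of the tray, with the selector still off ((horizontal distance between cap1 and pocket0 below 0.013 m or horizontal distance between cap1 and pocket1 below 0.013 m or horizontal distance between cap1 and pocket2 below 0.013 m or horizontal distance between cap1 and pocket3 below 0.013 m) and z of cap1 in the frame of tray between 0.012 and 0.034 m and (angle between the z axis of cap1 and the z axis of tray, either way round below 0.12 rad or angle between the z axis of cap1 and the z axis of tray, either way round above 1.45 rad) and (horizontal distance between cap2 and pocket0 below 0.013 m or horizontal distance between cap2 and pocket1 below 0.013 m or horizontal distance between cap2 and pocket2 below 0.013 m or horizontal distance between cap2 and pocket3 below 0.013 m) and z of cap2 in the frame of tray between 0.012 and 0.034 m and (angle between the z axis of cap2 and the z axis of tray, either way round below 0.12 rad or angle between the z axis of cap2 and the z axis of tray, either way round above 1.45 rad) and (horizontal distance between cap3 and pocket0 below 0.013 m or horizontal distance between cap3 and pocket1 below 0.013 m or horizontal distance between cap3 and pocket2 below 0.013 m or horizontal distance between cap3 and pocket3 below 0.013 m) and z of cap3 in the frame of tray between 0.012 and 0.034 m and (angle between the z axis of cap3 and the z axis of tray, either way round below 0.12 rad or angle between the z axis of cap3 and the z axis of tray, either way round above 1.45 rad) and (horizontal distance between cap4 and pocket0 below 0.013 m or horizontal distance between cap4 and pocket1 below 0.013 m or horizontal distance between cap4 and pocket2 below 0.013 m or horizontal distance between cap4 and pocket3 below 0.013 m) and z of cap4 in the frame of tray between 0.012 and 0.034 m and (angle between the z axis of cap4 and the z axis of tray, either way round below 0.12 rad or angle between the z axis of cap4 and the z axis of tray, either way round above 1.45 rad) and value of joint selector below 0.25 rad), for 0.2 s.
3. the selector is turned to the third click (value of joint selector between 1.4408 and 1.7008 rad), for 0.3 s.
At the end, for the whole second after the job is handed in: Every cap rests in a pocket of the tray (centre within 13 mm of the pocket's centre, seated flat either way up or lying wholly down in the pocket, not perched on a rib), one to a pocket; the selector rests at the third click (1.571 +- 0.13 rad); all jars stand upright in their wells (all of step 3 and (horizontal distance between cap1 and pocket0 below 0.013 m or horizontal distance between cap1 and pocket1 below 0.013 m or horizontal distance between cap1 and pocket2 below 0.013 m or horizontal distance between cap1 and pocket3 below 0.013 m) and z of cap1 in the frame of tray between 0.012 and 0.034 m and (angle between the z axis of cap1 and the z axis of tray, either way round below 0.12 rad or angle between the z axis of cap1 and the z axis of tray, either way round above 1.45 rad) and (horizontal distance between cap2 and pocket0 below 0.013 m or horizontal distance between cap2 and pocket1 below 0.013 m or horizontal distance between cap2 and pocket2 below 0.013 m or horizontal distance between cap2 and pocket3 below 0.013 m) and z of cap2 in the frame of tray between 0.012 and 0.034 m and (angle between the z axis of cap2 and the z axis of tray, either way round below 0.12 rad or angle between the z axis of cap2 and the z axis of tray, either way round above 1.45 rad) and (horizontal distance between cap3 and pocket0 below 0.013 m or horizontal distance between cap3 and pocket1 below 0.013 m or horizontal distance between cap3 and pocket2 below 0.013 m or horizontal distance between cap3 and pocket3 below 0.013 m) and z of cap3 in the frame of tray between 0.012 and 0.034 m and (angle between the z axis of cap3 and the z axis of tray, either way round below 0.12 rad or angle between the z axis of cap3 and the z axis of tray, either way round above 1.45 rad) and (horizontal distance between cap4 and pocket0 below 0.013 m or horizontal distance between cap4 and pocket1 below 0.013 m or horizontal distance between cap4 and pocket2 below 0.013 m or horizontal distance between cap4 and pocket3 below 0.013 m) and z of cap4 in the frame of tray between 0.012 and 0.034 m and (angle between the z axis of cap4 and the z axis of tray, either way round below 0.12 rad or angle between the z axis of cap4 and the z axis of tray, either way round above 1.45 rad) and linear speed of each of cap1, cap2, cap3, cap4 below 0.02 m/s and velocity of joint selector between -0.1 and 0.1 rad/s and angle between each of jar1, jar2, jar3, jar4's own z axis and vertical below 0.25 rad and z of each of jar1, jar2, jar3, jar4 in the frame of block below 0.03 m); the robot touches nothing.
It fails at once if a jar or flask is knocked over, or a jar lifted out of the block (angle between any of jar1, jar2, jar3, jar4, flask1, flask2's own z axis and vertical above 0.6 rad or z of any of jar1, jar2, jar3, jar4 in the frame of block above 0.06 m).
Of cap1, cap2, cap3, cap4 only 3 to 4 are there at a start; the rules pass over those that are not, and their reading is None.
At some moment in a run one of tray may be knocked a few centimetres aside while the robot is not near it.
Once in a run the grip may slacken for a moment while it holds something.
It also fails if it takes over 200 s, if anything falls off the work surface, if the arm or the gripper's body presses on something with over 40 N, if the wrist force passes 120 N, or if a joint passes its speed limit or range.

### The arm

A 7-joint arm with a two-finger parallel gripper is mounted at the origin on the work surface. World frame = base frame: x ahead of the robot, y to its left, z up, the work surface at z = 0. Lengths are in m, angles in rad, forces in N, time in s.
With the tool pointing down it reaches from about 0.425 to 0.95 m from the base axis. Payload 16.7 kg.
Tool frame: the origin (TCP) lies midway between the tips of the shut fingers; the grasp point (between the pads) lies 19 mm behind it; z points along the fingers, y is the line along which they close (so a half turn about z gives the same grasp; the last joint's range is limited). The gripper opens to 94 mm and grips with 3 to 60 N. Pads are 16 mm wide; open, the fingers measure 119 mm over their backs; the gripper's body (75 mm by 177 mm) begins 78 mm behind the grasp point.
Start: joints at [1.093, 0.426, 0.074, 1.606, -0.034, 1.111, -0.067], TCP at [0.217, -0.639, 0.205] pointing down, gripper open.
Joint ranges: [-2.85, 2.85], [-0.5, 2.14], [-1.23, 1.37], [0.21, 2.46], [-1.02, 4.16], [0.16, 2.05], [-2.73, 2.73]. Speed limits (rad/s): [1.89, 1.89, 2.39, 2.39, 3.01, 3.01, 3.01].

### API

Orientations are given as a unit quaternion [w, x, y, z].
In Python, from cell import ctrl, optics, nets gives the robot as it stands.
- The arm moves only by the tool drive_tool, never from a script. Its argument "rows" is a list of rows, each an object of numbers: "grip": the finger opening in m, from 0 to 0.094; "tx", "ty", "tz": the shift along the world's x, y, z in m; "rx", "ry", "rz": the turn, a rotation vector about the world's x, y, z in rad. A call has 1 to 20 rows; each row shifts and turns the commanded pose from where the row before left it; what a row does not reach is not made up. A row lasts 1/8 s, in which the tool goes at most 62.5 mm and 10.7 degrees, less where a joint would pass 70% of its speed; a pose out of reach is approached as far as the arm can. A call is refused whole if a number of a shift passes 0.0625 or a number of a turn 0.188, either way. A call with a gripper value outside its range is refused whole. The fingers move at their own pace and stop on an object; the grip force is fixed at half the most. Time passes only in rows, so rows that do not move let the fingers close. It gives the time, the measured TCP pose, the force, the opening and the grip force at its end, in the units of the state.
- ctrl.state(): the state, without advancing time (a new reading comes with each control period).
- optics.capture(name): name is "scene" or "top"; returns (picture, depth): 384x512x3 uint8, red, green, blue; 384x512 float32, m along the optical axis (not along the pixel's ray), 0 where there is no reading.
- optics.calibration(name): a dict with "camera_matrix" (3x3 intrinsics, pixels), "k1" (the pictures are not rectified: a ray, as slopes to the right and down, at radius r is drawn at 1 + k1 r^2 times it, then the intrinsics apply), "view" (4x4, takes a point from world to camera coordinates). Camera axes: x right, y down, z forward; pixel columns grow to the right and rows downward; lengths in m; the calibration is good to about 2 mm. A picture is of the moment at which its call begins. calibration takes no time and is no camera call.
- ctrl.job_done(): hands the job in; it is judged then, once.
Trained networks look in the newest picture that a camera, given by its name, has taken for a name from the list of things; names that differ only in an ending like _2 or _b are one class to them, and where a whole thing is asked for, a point or a joint stands for the part that bears it (a point fixed in the world has none). Each returns a list of dicts, best first, with "score" (0 to 1); they miss things now and then, are a little off and sometimes report something else, mostly with a low value. They report only what shows in the picture. A call takes as long as a camera call.
- nets.look_for(camera, thing): "uv" ([column, row] in pixels, amid what is visible of it).
- nets.tip_of(camera, thing): "uv" ([column, row] in pixels: a listed point, or the origin of a listed thing).
The state is a dict: "time_s": time; "qpos": joint angles; "qvel": joint speeds; "joint_efforts": joint torques, N m; "tool_pos": TCP position; "eef_rot": TCP orientation; "ft_force": force on the tool from outside, world axes, zero at the start; "torque": the same for the moment, N m; "gripper_width": finger opening in m; "grasp_force": force on a finger pad.
Only numpy, scipy, OpenCV 4.12 (cv2) and the standard library are available. Lean on these libraries where they do the work, as an engineer would, in place of code of your own. Each camera call takes 0.05 s, during which the arm holds its last target. There are 200 camera calls.

## Working session

There is one attempt and no reset: what is moved stays moved. The work goes in short steps, Python scripts to look and compute and a tool call to move; the robot and the scene stay as the last step left them, time stands still between calls to the robot, and variables do not carry over. Pictures are saved under pics/ and viewed, at most 14 in all, crops included, and the job is handed in when it is done.

Besides the shell and the picture viewer there is one more tool, called after "Emit:" as name(argument=value, ...), one argument or row to a line, values as JSON. drive_tool: Moves the arm, as the interface text tells. Its arguments: {"type":"object","properties":{"rows":{"type":"array"}},"required":["rows"]}

```bash
ls; mkdir -p pics; cat > h.py <<'E'
import numpy as np, cv2
from cell import ctrl, optics, nets
def cal(n):
    c=optics.calibration(n); return np.array(c["camera_matrix"]),c["k1"],np.array(c["view"])
def und(n,uv):
    K,k1,V=cal(n)
    p=cv2.undistortPoints(np.array(uv,float).reshape(-1,1,2),K,np.array([k1,0,0,0.]))
    return p.reshape(-1,2)
def onz(n,uv,z):
    "world points where pixel rays cross height z"
    K,k1,V=cal(n); p=und(n,uv); R=V[:3,:3]; o=-R.T@V[:3,3]
    d=np.c_[p,np.ones(len(p))]@R
    return o+d*((z-o[2])/d[:,2])[:,None]
def cloud(n,depth):
    K,k1,V=cal(n); h,w=depth.shape
    uv=np.stack(np.meshgrid(np.arange(w),np.arange(h)),-1).reshape(-1,2).astype(float)
    p=und(n,uv); P=np.c_[p,np.ones(len(p))]*depth.reshape(-1,1)
    return ((P-V[:3,3])@V[:3,:3]).reshape(h,w,3)
def proj(n,X):
    K,k1,V=cal(n)
    r=cv2.projectPoints(np.array(X,float).reshape(-1,1,3),cv2.Rodrigues(V[:3,:3])[0],V[:3,3],K,np.array([k1,0,0,0.]))[0]
    return r.reshape(-1,2)
def save(p,img): cv2.imwrite(p,cv2.cvtColor(img,cv2.COLOR_RGB2BGR))
E
python3 - <<'E'
from h import *
np.set_printoptions(precision=4,suppress=True)
for n in("top","scene"):
    im,d=optics.capture(n); save(f"pics/{n}0.png",im); np.savez(f"{n}0.npz",im=im,d=d)
    K,k1,V=cal(n); print(n,K[0,0],k1,-V[:3,:3].T@V[:3,3])
    for t in("block","cap1","tray","console","selector_grip","flask1","pocket0","jar1"):
        r=nets.tip_of(n,t)
        print(t,[(np.round(x["uv"]).tolist(),round(x["score"],2)) for x in r[:5]])
print(ctrl.state())
E
```

```text
pics
top 374.3624967813955 -0.012998452388388445 [0.3845 0.0001 1.0244]
block [([259.0, 203.0], 0.75)]
cap1 [([278.0, 210.0], 0.89), ([244.0, 174.0], 0.72), ([247.0, 207.0], 0.56)]
tray [([364.0, 260.0], 0.62), ([258.0, 198.0], 0.23)]
console [([151.0, 234.0], 0.82), ([140.0, 232.0], 0.37)]
selector_grip [([138.0, 230.0], 0.76)]
flask1 [([181.0, 147.0], 0.97), ([350.0, 159.0], 0.64)]
pocket0 [([351.0, 273.0], 0.81), ([276.0, 213.0], 0.24)]
jar1 [([274.0, 186.0], 0.72), ([243.0, 217.0], 0.6), ([242.0, 186.0], 0.53), ([346.0, 244.0], 0.5), ([273.0, 215.0], 0.48)]
scene 486.2051356937089 0.03515953384274605 [1.1146 0.3352 1.1356]
block [([258.0, 206.0], 0.56), ([386.0, 209.0], 0.36), ([251.0, 187.0], 0.27)]
cap1 [([263.0, 205.0], 0.98), ([274.0, 180.0], 0.74), ([252.0, 164.0], 0.58)]
tray [([200.0, 124.0], 0.71)]
console [([378.0, 230.0], 0.77)]
selector_grip [([386.0, 211.0], 0.71)]
flask1 [([149.0, 196.0], 0.72), ([308.0, 304.0], 0.59)]
pocket0 [([183.0, 132.0], 0.88), ([198.0, 109.0], 0.82), ([220.0, 119.0], 0.72), ([209.0, 136.0], 0.62)]
jar1 [([233.0, 208.0], 0.84), ([278.0, 200.0], 0.74), ([250.0, 186.0], 0.67), ([259.0, 222.0], 0.62), ([387.0, 211.0], 0.51)]
{'time_s': 0.9, 'qpos': array([ 1.0935,  0.4261,  0.0739,  1.606 , -0.0341,  1.1108, -0.0671]), 'qvel': array([ 0.0021,  0.0007,  0.0002,  0.0001, -0.0014,  0.0005,  0.    ]), 'joint_efforts': array([ -0.0028, -93.5502,   3.6606, -45.4548,  -0.0494,   0.013 ,
         0.    ]), 'tool_pos': array([ 0.2173, -0.639 ,  0.2055]), 'eef_rot': array([-0.    ,  0.9866,  0.1631,  0.    ]), 'ft_force': array([-0.3625,  0.1005,  0.4737]), 'torque': array([0.0068, 0.0296, 0.0243]), 'grasp_force': 0.0, 'gripper_width': 0.09399678457309694}
```

```bash
python3 - <<'E'
import cv2
a=cv2.imread('pics/top0.png')[110:310,80:440]; cv2.imwrite('pics/a.png',cv2.resize(a,None,fx=2.2,fy=2.2,interpolation=cv2.INTER_CUBIC))
E
```

```text
(no output)
```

View pics/a.png

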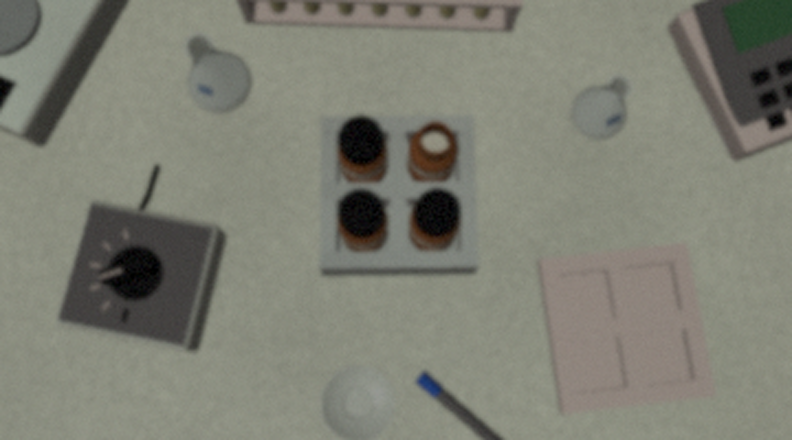

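View pics/scene0.png

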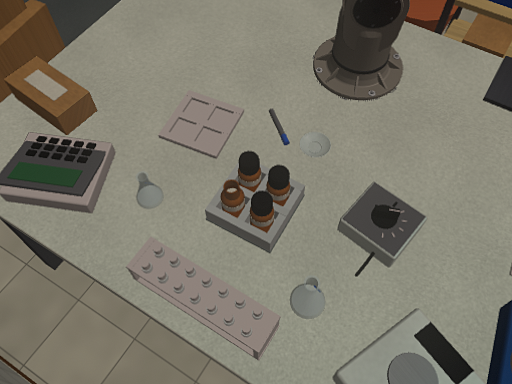

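The top crop shows three capped jars (full-image px about (244,174), (244,208) and (278,207)) and an open jar at (277,175). The tray is at about (364,260), the console at (146,235) with its pointer to the left, and the two flasks at (180,147) and (352,160). A third glass dish sits near (243,292).

```bash
cat > m.py <<'E'
from h import *
np.set_printoptions(precision=4,suppress=True)
def rect(P):
    (c,s,a)=cv2.minAreaRect((P[:,:2]*1000).astype(np.float32)); return np.array(c)/1000,np.array(s),a
E
python3 - <<'E'
from m import *
for n in ("top","scene"):
    z=np.load(f"{n}0.npz"); C=cloud(n,z["d"]); im=z["im"]; ok=z["d"]>0
    def near(px,w,lo,hi):
        c=onz(n,[px],(lo+hi)/2)[0] if n=="top" else px
        return ok&(np.hypot(C[...,0]-c[0],C[...,1]-c[1])<w)&(C[...,2]>lo)&(C[...,2]<hi)
    print(n,"bench z",np.median(C[...,2][ok&(abs(C[...,2])<.03)]))
    if n=="top": 
        cc=onz(n,[[146,235]],.067)[0];tt=onz(n,[[364,260]],.014)[0];bb=onz(n,[[261,198]],.055)[0]
        caps=onz(n,[[244,174],[244,208],[278,207]],.156); op=onz(n,[[277,175]],.136); fl=onz(n,[[180,147],[352,160]],.06); g=onz(n,[[243,292]],.03)
    def sel(c,w,lo,hi): return ok&(np.hypot(C[...,0]-c[0],C[...,1]-c[1])<w)&(C[...,2]>lo)&(C[...,2]<hi)
    def main(m):
        k,l,s,_=cv2.connectedComponentsWithStats(cv2.morphologyEx(m.astype(np.uint8),cv2.MORPH_OPEN,np.ones((3,3))));return l==1+np.argmax(s[1:,4])
    for nm,c,w,lo,hi in(("console",cc,.13,.055,.073),("tray",tt,.15,.008,.024),("block",bb,.15,.045,.065)):
        m=sel(c,w,lo,hi); m=main(m) if m.sum()>50 else m; print(nm,m.sum(),*rect(C[m]),np.median(C[m][:,2]))
    m=sel(cc,.06,.095,.125); print("bar",m.sum(),*rect(C[m]),C[m].mean(0))
    for c in caps:
        m=sel(c,.04,.135,.175); print("cap",c[:2],m.sum(),C[m].mean(0),rect(C[m])[:2],np.percentile(C[m][:,2],[10,50,90]))
    m=sel(op[0],.04,.11,.15); print("open",op[0][:2],m.sum(),C[m].mean(0),rect(C[m])[:2])
    for c in list(fl)+list(g):
        m=sel(c,.06,.02,.2); print("flask",c[:2],m.sum(),C[m].mean(0) if m.any() else 0, C[m].max(0) if m.any() else 0)
E
```

```text
top bench z -0.0004899347428004243
console 3103 [0.4868 0.3003] [161.3277 150.6884] 80.5144271850586 0.0662058750415738
tray 2813 [ 0.4483 -0.2822] [186.3806 185.8877] 8.163043022155762 0.012547693451401288
block 2402 [ 0.5994 -0.0015] [188.2925 187.2064] 2.558215379714966 0.05386728202686818
bar 186 [0.4865 0.3012] [16.0143 61.5728] 20.948633193969727 [0.4864 0.299  0.1079]
cap [0.6306 0.0413] 326 [0.6382 0.0426 0.1429] (array([0.6387, 0.0429]), array([48.1333, 48.5884])) [0.1409 0.143  0.145 ]
cap [0.5473 0.0379] 341 [0.5547 0.0388 0.1429] (array([0.555 , 0.0387]), array([48.0008, 47.8596])) [0.1408 0.1429 0.1451]
cap [ 0.5524 -0.0422] 343 [ 0.5583 -0.0448  0.1428] (array([ 0.5582, -0.0452]), array([48.514 , 48.7848])) [0.1406 0.1429 0.1452]
open [ 0.6364 -0.0391] 131 [ 0.643  -0.0408  0.128 ] (array([ 0.6426, -0.0414]), array([37.889 , 38.4437]))
flask [0.7283 0.2233] 647 [0.7388 0.2315 0.0666] [0.7773 0.2711 0.1272]
flask [ 0.7067 -0.2442] 445 [ 0.716  -0.2535  0.0581] [ 0.752  -0.2279  0.107 ]
flask [0.3517 0.0368] 13 [0.3482 0.0215 0.0207] [0.3873 0.0778 0.0216]
scene bench z 0
[... 371 characters left out ...]
.6306 0.0413] 356 [0.6423 0.0436 0.1449] (array([0.6403, 0.0421]), array([51.0148, 48.8895])) [0.1413 0.1453 0.1477]
cap [0.5473 0.0379] 330 [0.5589 0.0395 0.1447] (array([0.5569, 0.0384]), array([50.4055, 49.9659])) [0.1403 0.1453 0.1477]
cap [ 0.5524 -0.0422] 307 [ 0.5623 -0.0435  0.1448] (array([ 0.5615, -0.0434]), array([49.7968, 49.3153])) [0.1411 0.1453 0.1478]
open [ 0.6364 -0.0391] 213 [ 0.6442 -0.041   0.1273] (array([ 0.6439, -0.0421]), array([40.2152, 37.638 ]))
flask [0.7283 0.2233] 847 [0.7598 0.2393 0.0674] [0.7866 0.2747 0.1292]
flask [ 0.7067 -0.2442] 550 [ 0.7282 -0.2502  0.0593] [ 0.7541 -0.2264  0.1109]
flask [0.3517 0.0368] 48 [0.3483 0.0428 0.0216] [0.3925 0.0816 0.0246]
```

Emit:
drive_tool(
  rows=[
    {"grip": 0.06, "tx": 0.042, "ty": 0.055, "tz": 0.04, "rz": 0.099},
    {"grip": 0.06, "tx": 0.042, "ty": 0.055, "tz": 0.04, "rz": 0.099},
    {"grip": 0.06, "tx": 0.042, "ty": 0.055, "rz": 0.099},
    {"grip": 0.06, "tx": 0.042, "ty": 0.055, "rz": 0.099},
    {"grip": 0.06, "tx": 0.042, "ty": 0.055, "rz": 0.099},
    {"grip": 0.06, "tx": 0.042, "ty": 0.055, "rz": 0.099},
    {"grip": 0.06, "tx": 0.042, "ty": 0.055, "rz": 0.099},
    {"grip": 0.06, "tx": 0.042, "ty": 0.055, "rz": 0.099},
    {"grip": 0.06, "tx": -0.008, "ty": 0.0624, "rz": 0.099},
    {"grip": 0.06, "tx": -0.008, "ty": 0.0624, "rz": 0.099},
    {"grip": 0.06, "tx": -0.008, "ty": 0.0624, "rz": 0.099},
    {"grip": 0.06, "tx": -0.008, "ty": 0.0624, "rz": 0.099},
    {"grip": 0.06, "tx": -0.008, "ty": 0.0624, "rz": 0.099},
    {"grip": 0.06, "tx": -0.008, "ty": 0.0624, "rz": 0.099},
    {"grip": 0.06, "tx": -0.008, "ty": 0.0624, "rz": 0.099},
    {"grip": 0.06, "tx": -0.008, "ty": 0.0624, "rz": 0.099},
    {"grip": 0.06},
    {"grip": 0.06},
  ],
)

```text
invalid input at $.rows[0]: expected keys grip, tx, ty, tz, rx, ry, rz
```

Emit:
drive_tool(
  rows=[
    {"grip": 0.06, "tx": 0.042, "ty": 0.055, "tz": 0.04, "rx": 0, "ry": 0, "rz": 0.099},
    {"grip": 0.06, "tx": 0.042, "ty": 0.055, "tz": 0.04, "rx": 0, "ry": 0, "rz": 0.099},
    {"grip": 0.06, "tx": 0.042, "ty": 0.055, "tz": 0, "rx": 0, "ry": 0, "rz": 0.099},
    {"grip": 0.06, "tx": 0.042, "ty": 0.055, "tz": 0, "rx": 0, "ry": 0, "rz": 0.099},
    {"grip": 0.06, "tx": 0.042, "ty": 0.055, "tz": 0, "rx": 0, "ry": 0, "rz": 0.099},
    {"grip": 0.06, "tx": 0.042, "ty": 0.055, "tz": 0, "rx": 0, "ry": 0, "rz": 0.099},
    {"grip": 0.06, "tx": 0.042, "ty": 0.055, "tz": 0, "rx": 0, "ry": 0, "rz": 0.099},
    {"grip": 0.06, "tx": 0.042, "ty": 0.055, "tz": 0, "rx": 0, "ry": 0, "rz": 0.099},
    {"grip": 0.06, "tx": -0.008, "ty": 0.0624, "tz": 0, "rx": 0, "ry": 0, "rz": 0.099},
    {"grip": 0.06, "tx": -0.008, "ty": 0.0624, "tz": 0, "rx": 0, "ry": 0, "rz": 0.099},
    {"grip": 0.06, "tx": -0.008, "ty": 0.0624, "tz": 0, "rx": 0, "ry": 0, "rz": 0.099},
    {"grip": 0.06, "tx": -0.008, "ty": 0.0624, "tz": 0, "rx": 0, "ry": 0, "rz": 0.099},
    {"grip": 0.06, "tx": -0.008, "ty": 0.0624, "tz": 0, "rx": 0, "ry": 0, "rz": 0.099},
    {"grip": 0.06, "tx": -0.008, "ty": 0.0624, "tz": 0, "rx": 0, "ry": 0, "rz": 0.099},
    {"grip": 0.06, "tx": -0.008, "ty": 0.0624, "tz": 0, "rx": 0, "ry": 0, "rz": 0.099},
    {"grip": 0.06, "tx": -0.008, "ty": 0.0624, "tz": 0, "rx": 0, "ry": 0, "rz": 0.099},
    {"grip": 0.06, "tx": 0, "ty": 0, "tz": 0, "rx": 0, "ry": 0, "rz": 0},
    {"grip": 0.06, "tx": 0, "ty": 0, "tz": 0, "rx": 0, "ry": 0, "rz": 0},
  ],
)

```text
time_s: 3.15
tool_pos: [0.447, 0.2406, 0.2679]
eef_rot: [-0.0, 0.577, 0.817, -0.0]
ft_force: [1.0, -0.5, -0.4]
gripper_width: 0.0602
grasp_force: 0.0
```

Emit:
drive_tool(
  rows=[
    {"grip": 0.06, "tx": 0.021, "ty": 0.03, "tz": -0.02, "rx": 0, "ry": 0, "rz": 0.008},
    {"grip": 0.06, "tx": 0.0205, "ty": 0.029, "tz": -0.03, "rx": 0, "ry": 0, "rz": 0},
    {"grip": 0.06, "tx": 0, "ty": 0, "tz": -0.04, "rx": 0, "ry": 0, "rz": 0},
    {"grip": 0.06, "tx": 0, "ty": 0, "tz": -0.04, "rx": 0, "ry": 0, "rz": 0},
    {"grip": 0.06, "tx": 0, "ty": 0, "tz": 0, "rx": 0, "ry": 0, "rz": 0},
  ],
)

```text
time_s: 3.78
tool_pos: [0.4878, 0.2974, 0.1358]
eef_rot: [-0.001, 0.575, 0.818, -0.002]
ft_force: [-0.6, 0.6, -0.5]
gripper_width: 0.0603
grasp_force: 0.0
```

Emit:
drive_tool(
  rows=[
    {"grip": 0.06, "tx": 0.001, "ty": 0.002, "tz": -0.025, "rx": 0, "ry": 0, "rz": 0},
    {"grip": 0.06, "tx": 0, "ty": 0, "tz": -0.025, "rx": 0, "ry": 0, "rz": 0},
    {"grip": 0.01, "tx": 0, "ty": 0, "tz": 0, "rx": 0, "ry": 0, "rz": 0},
    {"grip": 0.01, "tx": 0, "ty": 0, "tz": 0, "rx": 0, "ry": 0, "rz": 0},
    {"grip": 0.01, "tx": 0, "ty": 0, "tz": 0, "rx": 0, "ry": 0, "rz": 0},
    {"grip": 0.01, "tx": 0, "ty": 0, "tz": 0, "rx": 0, "ry": 0, "rz": 0},
  ],
)

```text
time_s: 4.53
tool_pos: [0.4899, 0.3021, 0.0889]
eef_rot: [0.0, 0.574, 0.819, 0.0]
ft_force: [-0.1, 0.7, -0.2]
gripper_width: 0.0235
grasp_force: 0.0
```

Emit:
drive_tool(
  rows=[
    {"grip": 0.01, "tx": -0.001, "ty": -0.002, "tz": -0.003, "rx": 0, "ry": 0, "rz": 0},
    {"grip": 0.01, "tx": 0, "ty": 0, "tz": 0, "rx": 0, "ry": 0, "rz": 0},
    {"grip": 0.01, "tx": 0, "ty": 0, "tz": 0, "rx": 0, "ry": 0, "rz": 0},
  ],
)

```text
time_s: 4.9
tool_pos: [0.4885, 0.3006, 0.0861]
eef_rot: [0.0, 0.573, 0.819, 0.001]
ft_force: [-5.1, -0.9, 17.4]
gripper_width: 0.0158
grasp_force: 30.0
```

Emit:
drive_tool(
  rows=[
    {"grip": 0.01, "tx": 0, "ty": 0, "tz": 0.002, "rx": 0, "ry": 0, "rz": 0.131},
    {"grip": 0.01, "tx": 0, "ty": 0, "tz": 0, "rx": 0, "ry": 0, "rz": 0.131},
    {"grip": 0.01, "tx": 0, "ty": 0, "tz": 0, "rx": 0, "ry": 0, "rz": 0.131},
    {"grip": 0.01, "tx": 0, "ty": 0, "tz": 0, "rx": 0, "ry": 0, "rz": 0.131},
    {"grip": 0.01, "tx": 0, "ty": 0, "tz": 0, "rx": 0, "ry": 0, "rz": 0.131},
    {"grip": 0.01, "tx": 0, "ty": 0, "tz": 0, "rx": 0, "ry": 0, "rz": 0.131},
    {"grip": 0.01, "tx": 0, "ty": 0, "tz": 0, "rx": 0, "ry": 0, "rz": 0.131},
    {"grip": 0.01, "tx": 0, "ty": 0, "tz": 0, "rx": 0, "ry": 0, "rz": 0.131},
    {"grip": 0.01, "tx": 0, "ty": 0, "tz": 0, "rx": 0, "ry": 0, "rz": 0},
  ],
)

```text
time_s: 6.02
tool_pos: [0.4887, 0.2994, 0.0864]
eef_rot: [-0.0, 0.088, 0.996, -0.0]
ft_force: [5.3, 1.5, -11.5]
gripper_width: 0.0197
grasp_force: 31.4
```

Emit:
drive_tool(
  rows=[
    {"grip": 0.01, "tx": 0, "ty": 0, "tz": 0, "rx": 0, "ry": 0, "rz": 0},
    {"grip": 0.01, "tx": 0, "ty": 0, "tz": 0, "rx": 0, "ry": 0, "rz": 0},
    {"grip": 0.01, "tx": 0, "ty": 0, "tz": 0, "rx": 0, "ry": 0, "rz": 0},
  ],
)

```text
time_s: 6.4
tool_pos: [0.4882, 0.2997, 0.0868]
eef_rot: [-0.0, 0.088, 0.996, -0.0]
ft_force: [0.7, -1.1, -5.8]
gripper_width: 0.0192
grasp_force: 3.0
```

```bash
python3 - <<'E'
from m import *
print(ctrl.state())
E
```

```text
{'time_s': 6.4, 'qpos': array([ 0.044 ,  0.5615, -0.9185,  1.8999,  0.5457,  0.9535,  0.2636]), 'qvel': array([ 0.0004, -0.0045, -0.0067, -0.0004, -0.0001,  0.0088,  0.0091]), 'joint_efforts': array([ -0.3311, -82.9267, -19.7139, -36.5274,  -0.25  ,  -0.3876,
         0.0391]), 'tool_pos': array([0.4882, 0.2997, 0.0868]), 'eef_rot': array([-0.0002,  0.088 ,  0.9961, -0.0003]), 'ft_force': array([ 0.6825, -1.0811, -5.8343]), 'torque': array([-0.2941, -0.4374, -0.0263]), 'grasp_force': 3.0179807846434414, 'gripper_width': 0.01922483623788182}
```

Emit:
drive_tool(
  rows=[
    {"grip": 0.01, "tx": 0, "ty": 0, "tz": 0, "rx": 0, "ry": 0, "rz": 0},
    {"grip": 0.01, "tx": 0, "ty": 0, "tz": 0, "rx": 0, "ry": 0, "rz": 0},
    {"grip": 0.01, "tx": 0, "ty": 0, "tz": 0, "rx": 0, "ry": 0, "rz": 0},
    {"grip": 0.01, "tx": 0, "ty": 0, "tz": 0, "rx": 0, "ry": 0, "rz": 0},
  ],
)

```text
time_s: 6.9
tool_pos: [0.4884, 0.2997, 0.087]
eef_rot: [-0.0, 0.087, 0.996, -0.0]
ft_force: [0.7, -2.5, -5.4]
gripper_width: 0.0176
grasp_force: 27.7
```

Emit:
drive_tool(
  rows=[
    {"grip": 0.01, "tx": 0, "ty": 0, "tz": 0, "rx": 0, "ry": 0, "rz": 0.06},
    {"grip": 0.01, "tx": 0, "ty": 0, "tz": 0, "rx": 0, "ry": 0, "rz": 0},
    {"grip": 0.01, "tx": 0, "ty": 0, "tz": 0, "rx": 0, "ry": 0, "rz": 0},
    {"grip": 0.06, "tx": 0, "ty": 0, "tz": 0, "rx": 0, "ry": 0, "rz": 0},
    {"grip": 0.06, "tx": 0, "ty": 0, "tz": 0, "rx": 0, "ry": 0, "rz": 0},
    {"grip": 0.06, "tx": 0, "ty": 0, "tz": 0, "rx": 0, "ry": 0, "rz": 0},
    {"grip": 0.06, "tx": 0, "ty": 0, "tz": 0.06, "rx": 0, "ry": 0, "rz": -0.187},
    {"grip": 0.06, "tx": 0, "ty": 0, "tz": 0.06, "rx": 0, "ry": 0, "rz": -0.187},
    {"grip": 0.06, "tx": 0.06, "ty": -0.06, "tz": 0.03, "rx": 0, "ry": 0, "rz": -0.187},
    {"grip": 0.06, "tx": 0.05, "ty": -0.06, "tz": 0, "rx": 0, "ry": 0, "rz": -0.187},
    {"grip": 0.06, "tx": 0.02, "ty": -0.06, "tz": 0, "rx": 0, "ry": 0, "rz": -0.187},
    {"grip": 0.07, "tx": 0.02, "ty": -0.05, "tz": 0, "rx": 0, "ry": 0, "rz": -0.187},
    {"grip": 0.08, "tx": 0, "ty": -0.03, "tz": 0, "rx": 0, "ry": 0, "rz": -0.187},
    {"grip": 0.08, "tx": 0, "ty": 0, "tz": 0, "rx": 0, "ry": 0, "rz": -0.187},
    {"grip": 0.08, "tx": 0, "ty": 0, "tz": 0, "rx": 0, "ry": 0, "rz": -0.187},
    {"grip": 0.08, "tx": 0, "ty": 0, "tz": 0, "rx": 0, "ry": 0, "rz": -0.187},
  ],
)

```text
time_s: 8.9
tool_pos: [0.61, 0.0712, 0.228]
eef_rot: [-0.0, 0.839, 0.545, 0.0]
ft_force: [0.1, -0.4, -0.7]
gripper_width: 0.0806
grasp_force: 0.0
```

```bash
cat > look.py <<'E'
from m import *
def look(n="top"):
    im,d=optics.capture(n); C=cloud(n,d); ok=d>0
    def sel(c,w,lo,hi): return ok&(np.hypot(C[...,0]-c[0],C[...,1]-c[1])<w)&(C[...,2]>lo)&(C[...,2]<hi)
    m=sel((.4885,.2997),.045,.095,.12)
    if m.sum()>20: print(n,"bar",m.sum(),*rect(C[m]))
    m=sel((.4487,-.2825),.19,.008,.024).astype(np.uint8); m=cv2.morphologyEx(m,cv2.MORPH_OPEN,np.ones((3,3)))
    k,l,s,_=cv2.connectedComponentsWithStats(m)
    if k>1: M=l==1+np.argmax(s[1:,4]); print(n,"tray",M.sum(),*rect(C[M]))
    for c in((.639,.0425),(.556,.0386),(.559,-.0445),(.6425,-.0415)):
        m=sel(c,.04,.135,.16)
        if m.sum()>60: print(n,"cap",m.sum(),*rect(C[m])[:2],np.median(C[m][:,2]))
    return im,C,sel
E
python3 - <<'E'
from look import *
im,C,_=look("top"); im2,C2,_=look("scene")
s=ctrl.state();print(s["time_s"],s["tool_pos"],s["eef_rot"],s["qpos"])
g=lambda im,u,v:cv2.resize(im[v-45:v+45,u-55:u+55],None,fx=3.5,fy=3.5)
save("pics/sel1.png",np.hstack([g(im,145,235),g(im2,385,215)]))
E
```

```text
top bar 197 [0.487  0.3001] [16.6253 60.2055] 77.12012481689453
top tray 1894 [ 0.4507 -0.2887] [184.6782 171.1233] 8.603894233703613
scene bar 191 [0.4905 0.2993] [17.0514 60.5379] 79.31995391845703
scene tray 2179 [ 0.4485 -0.283 ] [192.5909 189.4318] 7.716811656951904
scene cap 354 [0.641  0.0425] [50.2612 48.1138] 0.14519751068129413
scene cap 302 [0.5578 0.0416] [45.8624 50.6561] 0.14531770735200866
scene cap 65 [ 0.6441 -0.0414] [38.763 36.264] 0.1376398867442455
9.0 [0.61   0.0713 0.2281] [0.0001 0.8378 0.546  0.0002] [ 0.2228  0.3605 -0.5667  1.6942  0.2094  1.1474 -0.8169]
```

View pics/sel1.png

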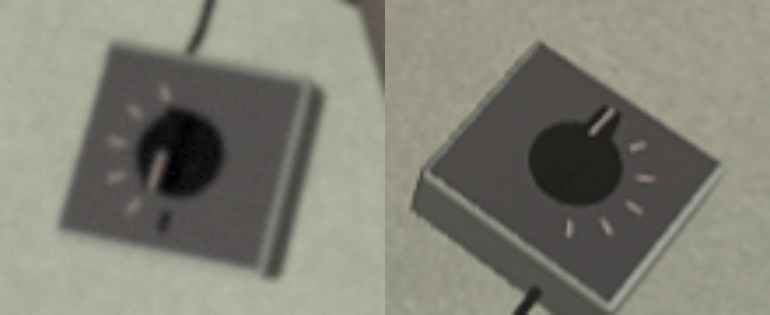

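The bar now lies along 168°, with the pointer at the black mark (top crop about (160,180) pointing at (165,222)), so the selector is off. The next step is cap A.

Emit:
drive_tool(
  rows=[
    {"grip": 0.08, "tx": 0.015, "ty": -0.015, "tz": 0, "rx": 0, "ry": 0, "rz": -0.163},
    {"grip": 0.08, "tx": 0.0145, "ty": -0.014, "tz": 0, "rx": 0, "ry": 0, "rz": -0.163},
    {"grip": 0.08, "tx": 0, "ty": 0, "tz": -0.03, "rx": 0, "ry": 0, "rz": 0},
    {"grip": 0.08, "tx": 0, "ty": 0, "tz": -0.03, "rx": 0, "ry": 0, "rz": 0},
    {"grip": 0.08, "tx": 0, "ty": 0, "tz": 0, "rx": 0, "ry": 0, "rz": 0},
    {"grip": 0.08, "tx": 0, "ty": 0, "tz": 0, "rx": 0, "ry": 0, "rz": 0},
  ],
)

```text
time_s: 9.75
tool_pos: [0.64, 0.0423, 0.169]
eef_rot: [0.0, 0.914, 0.405, 0.001]
ft_force: [-0.4, 0.2, 0.4]
gripper_width: 0.0804
grasp_force: 0.0
```

Emit:
drive_tool(
  rows=[
    {"grip": 0.08, "tx": 0, "ty": 0, "tz": -0.024, "rx": 0, "ry": 0, "rz": 0},
    {"grip": 0.08, "tx": 0, "ty": 0, "tz": -0.023, "rx": 0, "ry": 0, "rz": 0},
    {"grip": 0.08, "tx": 0, "ty": 0, "tz": 0, "rx": 0, "ry": 0, "rz": 0},
    {"grip": 0.04, "tx": 0, "ty": 0, "tz": 0, "rx": 0, "ry": 0, "rz": 0},
    {"grip": 0.04, "tx": 0, "ty": 0, "tz": 0, "rx": 0, "ry": 0, "rz": 0},
    {"grip": 0.04, "tx": 0, "ty": 0, "tz": 0, "rx": 0, "ry": 0, "rz": 0},
    {"grip": 0.04, "tx": 0, "ty": 0, "tz": 0, "rx": 0, "ry": 0, "rz": 0},
    {"grip": 0.04, "tx": 0, "ty": 0, "tz": 0, "rx": 0, "ry": 0, "rz": 0},
  ],
)

```text
time_s: 10.75
tool_pos: [0.6398, 0.042, 0.1214]
eef_rot: [0.0, 0.915, 0.404, 0.0]
ft_force: [-0.8, -1.3, 6.8]
gripper_width: 0.049
grasp_force: 30.0
```

Emit:
drive_tool(
  rows=[
    {"grip": 0.04, "tx": 0, "ty": 0, "tz": 0.015, "rx": 0, "ry": 0, "rz": 0},
    {"grip": 0.04, "tx": 0, "ty": 0, "tz": 0.02, "rx": 0, "ry": 0, "rz": 0},
    {"grip": 0.04, "tx": 0, "ty": 0, "tz": 0.025, "rx": 0, "ry": 0, "rz": 0},
    {"grip": 0.04, "tx": 0, "ty": 0, "tz": 0.025, "rx": 0, "ry": 0, "rz": 0},
    {"grip": 0.04, "tx": -0.018, "ty": -0.045, "tz": 0, "rx": 0, "ry": 0, "rz": 0},
    {"grip": 0.04, "tx": -0.018, "ty": -0.045, "tz": 0, "rx": 0, "ry": 0, "rz": 0},
    {"grip": 0.04, "tx": -0.018, "ty": -0.045, "tz": 0, "rx": 0, "ry": 0, "rz": 0},
    {"grip": 0.04, "tx": -0.018, "ty": -0.045, "tz": 0, "rx": 0, "ry": 0, "rz": 0},
    {"grip": 0.04, "tx": -0.018, "ty": -0.045, "tz": 0, "rx": 0, "ry": 0, "rz": 0},
    {"grip": 0.04, "tx": -0.018, "ty": -0.045, "tz": 0, "rx": 0, "ry": 0, "rz": 0},
    {"grip": 0.04, "tx": -0.018, "ty": -0.045, "tz": -0.03, "rx": 0, "ry": 0, "rz": 0},
    {"grip": 0.04, "tx": -0.018, "ty": -0.045, "tz": -0.03, "rx": 0, "ry": 0, "rz": 0},
    {"grip": 0.04, "tx": 0, "ty": 0, "tz": 0, "rx": 0, "ry": 0, "rz": 0},
    {"grip": 0.04, "tx": 0, "ty": 0, "tz": 0, "rx": 0, "ry": 0, "rz": 0},
  ],
)

```text
time_s: 12.5
tool_pos: [0.4961, -0.3176, 0.147]
eef_rot: [0.0, 0.915, 0.404, 0.0]
ft_force: [0.4, 1.5, -0.7]
gripper_width: 0.0493
grasp_force: 30.0
```

```bash
python3 - <<'E'
from look import *
im,C,_=look("top"); im2,C2,_=look("scene"); save("pics/c1.png",im2)
E
```

```text
top bar 193 [0.4865 0.3005] [16.9228 60.1319] 81.29586029052734
top tray 2385 [ 0.4492 -0.2812] [186.3124 185.4091] 8.854877471923828
top cap 341 [0.5552 0.0388] [48.1428 48.2628] 0.14307251846092991
top cap 341 [ 0.5581 -0.0454] [48.1437 48.4842] 0.1427817982381164
scene bar 187 [0.49   0.2993] [17.0141 62.0041] 80.8214111328125
scene tray 2059 [ 0.4491 -0.2826] [190.3492 189.7643] 8.426824569702148
scene cap 65 [0.6406 0.042 ] [39.1825 35.3621] 0.13759808584970115
scene cap 334 [0.5571 0.0386] [50.7244 49.0741] 0.1451298632479323
scene cap 312 [ 0.5607 -0.044 ] [50.165  49.5565] 0.14543813238181164
scene cap 63 [ 0.6431 -0.0411] [40.1926 36.0664] 0.13769783852790823
```

View pics/c1.png

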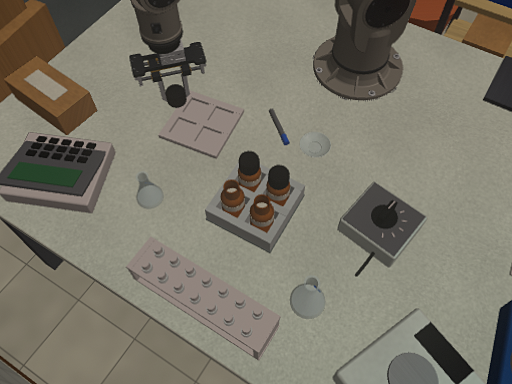

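The cap hangs in the gripper at (177,95), the tray at (201,125) hasn't moved, and all the jars are standing. Lower it into the right-far pocket.

Emit:
drive_tool(
  rows=[
    {"grip": 0.04, "tx": -0.001, "ty": 0, "tz": -0.04, "rx": 0, "ry": 0, "rz": 0},
    {"grip": 0.04, "tx": 0, "ty": 0, "tz": -0.04, "rx": 0, "ry": 0, "rz": 0},
    {"grip": 0.04, "tx": 0, "ty": 0, "tz": -0.03, "rx": 0, "ry": 0, "rz": 0},
    {"grip": 0.04, "tx": 0, "ty": 0, "tz": -0.015, "rx": 0, "ry": 0, "rz": 0},
    {"grip": 0.04, "tx": 0, "ty": 0, "tz": 0, "rx": 0, "ry": 0, "rz": 0},
    {"grip": 0.04, "tx": 0, "ty": 0, "tz": 0, "rx": 0, "ry": 0, "rz": 0},
  ],
)

```text
time_s: 13.35
tool_pos: [0.4953, -0.3182, 0.0222]
eef_rot: [0.001, 0.915, 0.404, 0.001]
ft_force: [0.3, -0.1, 1.0]
gripper_width: 0.0488
grasp_force: 30.0
```

Emit:
drive_tool(
  rows=[
    {"grip": 0.075, "tx": 0, "ty": 0, "tz": -0.001, "rx": 0, "ry": 0, "rz": 0},
    {"grip": 0.075, "tx": 0, "ty": 0, "tz": 0, "rx": 0, "ry": 0, "rz": 0},
    {"grip": 0.075, "tx": 0, "ty": 0, "tz": 0, "rx": 0, "ry": 0, "rz": 0},
    {"grip": 0.075, "tx": 0, "ty": 0, "tz": 0.03, "rx": 0, "ry": 0, "rz": 0},
    {"grip": 0.08, "tx": 0, "ty": 0, "tz": 0.06, "rx": 0, "ry": 0, "rz": 0},
    {"grip": 0.08, "tx": 0, "ty": 0.01, "tz": 0.06, "rx": 0, "ry": 0, "rz": 0},
    {"grip": 0.08, "tx": 0.0107, "ty": 0.044, "tz": 0.008, "rx": 0, "ry": 0, "rz": 0},
    {"grip": 0.08, "tx": 0.0107, "ty": 0.044, "tz": 0, "rx": 0, "ry": 0, "rz": 0},
    {"grip": 0.08, "tx": 0.0107, "ty": 0.044, "tz": 0, "rx": 0, "ry": 0, "rz": 0},
    {"grip": 0.08, "tx": 0.0107, "ty": 0.044, "tz": 0, "rx": 0, "ry": 0, "rz": 0},
    {"grip": 0.08, "tx": 0.0107, "ty": 0.044, "tz": 0, "rx": 0, "ry": 0, "rz": 0},
    {"grip": 0.08, "tx": 0.0107, "ty": 0.044, "tz": 0, "rx": 0, "ry": 0, "rz": 0},
    {"grip": 0.08, "tx": 0, "ty": 0, "tz": 0, "rx": 0, "ry": 0, "rz": 0},
    {"grip": 0.08, "tx": 0, "ty": 0, "tz": 0, "rx": 0, "ry": 0, "rz": 0},
  ],
)

```text
time_s: 15.1
tool_pos: [0.5584, -0.0446, 0.1778]
eef_rot: [0.0, 0.915, 0.404, -0.0]
ft_force: [-0.3, -0.0, -1.2]
gripper_width: 0.0801
grasp_force: 0.0
```

```bash
python3 - <<'E'
from look import *
for n in("top","scene"):
    im,C,sel=look(n)
    m=sel((.495,-.3176),.04,.032,.055); print("placed",m.sum(),*rect(C[m]),np.median(C[m][:,2]))
E
```

```text
top bar 196 [0.4867 0.3006] [17.5025 60.3617] 79.55593872070312
top tray 87 [ 0.4958 -0.33  ] [48.7652 15.5008] 6.848866939544678
top cap 176 [0.5569 0.0458] [35.2362 49.8144] 0.14313769027220014
placed 0 [0. 0.] [0. 0.] 0.0 nan
scene bar 189 [0.4907 0.2992] [17.5768 61.2164] 80.1294937133789
scene tray 1076 [ 0.4168 -0.2654] [193.4982 174.1183] 8.868916511535645
scene cap 330 [0.5564 0.0387] [51.8234 49.3968] 0.14523739736087296
scene cap 311 [ 0.5598 -0.045 ] [50.9681 48.1845] 0.14539278512469977
placed 84 [ 0.4723 -0.3006] [43.5298 21.7476] 51.7885627746582 0.04328555027934488
  return _methods._mean(a, axis=axis, dtype=dtype,
  ret = ret.dtype.type(ret / rcount)
```

Emit:
drive_tool(
  rows=[
    {"grip": 0.08, "tx": 0.001, "ty": 0, "tz": -0.028, "rx": 0, "ry": 0, "rz": 0},
    {"grip": 0.08, "tx": 0, "ty": 0, "tz": -0.028, "rx": 0, "ry": 0, "rz": 0},
    {"grip": 0.08, "tx": 0, "ty": 0, "tz": 0, "rx": 0, "ry": 0, "rz": 0},
    {"grip": 0.04, "tx": 0, "ty": 0, "tz": 0, "rx": 0, "ry": 0, "rz": 0},
    {"grip": 0.04, "tx": 0, "ty": 0, "tz": 0, "rx": 0, "ry": 0, "rz": 0},
    {"grip": 0.04, "tx": 0, "ty": 0, "tz": 0, "rx": 0, "ry": 0, "rz": 0},
    {"grip": 0.04, "tx": 0, "ty": 0, "tz": 0, "rx": 0, "ry": 0, "rz": 0},
    {"grip": 0.04, "tx": 0, "ty": 0, "tz": 0, "rx": 0, "ry": 0, "rz": 0},
  ],
)

```text
time_s: 16.2
tool_pos: [0.5601, -0.0441, 0.1225]
eef_rot: [0.0, 0.915, 0.404, 0.0]
ft_force: [0.1, -1.3, 6.9]
gripper_width: 0.0492
grasp_force: 30.0
```

Lift, and look at where the tray is now.

Emit:
drive_tool(
  rows=[
    {"grip": 0.04, "tx": 0, "ty": 0, "tz": 0.015, "rx": 0, "ry": 0, "rz": 0},
    {"grip": 0.04, "tx": 0, "ty": 0, "tz": 0.02, "rx": 0, "ry": 0, "rz": 0},
    {"grip": 0.04, "tx": 0, "ty": 0, "tz": 0.025, "rx": 0, "ry": 0, "rz": 0},
    {"grip": 0.04, "tx": 0, "ty": 0, "tz": 0.03, "rx": 0, "ry": 0, "rz": 0},
    {"grip": 0.04, "tx": 0, "ty": 0, "tz": 0, "rx": 0, "ry": 0, "rz": 0},
  ],
)

```text
time_s: 16.82
tool_pos: [0.5608, -0.0438, 0.2147]
eef_rot: [0.001, 0.915, 0.404, 0.002]
ft_force: [-0.4, -0.1, -0.7]
gripper_width: 0.049
grasp_force: 30.0
```

```bash
cat > tray.py <<'E'
from m import *
def tray(n,show=None,c=(.43,-.28)):
    im,d=optics.capture(n); C=cloud(n,d)
    if show: save(show,im)
    s=(d>0)&(np.hypot(C[...,0]-c[0],C[...,1]-c[1])<.2)&(C[...,2]>.006)&(C[...,2]<.026)
    k,l,st,_=cv2.connectedComponentsWithStats(cv2.morphologyEx(s.astype(np.uint8),cv2.MORPH_OPEN,np.ones((3,3))))
    if k<2: return print(n,"no tray")
    big=[i for i in range(1,k) if st[i,4]>60]
    M=np.isin(l,big); print(n,"tray",M.sum(),*rect(C[M]))
    s=(d>0)&(np.hypot(C[...,0]-c[0],C[...,1]-c[1])<.16)&(C[...,2]>.033)&(C[...,2]<.055)
    k,l,st,_=cv2.connectedComponentsWithStats(s.astype(np.uint8))
    for i in range(1,k):
        if st[i,4]>60: print(n,"cap",st[i,4],*rect(C[l==i])[:2],np.median(C[l==i][:,2]),C[l==i][:,2].std())
E
python3 - <<'E'
from tray import *
tray("top"); tray("scene","pics/t1.png")
E
```

```text
top no tray
scene tray 1217 [ 0.4156 -0.2612] [198.661  188.1696] 10.745457649230957
scene cap 224 [ 0.4619 -0.2896] [50.2314 49.747 ] 0.04341286554033506 0.0033932183658713457
```

View pics/t1.png

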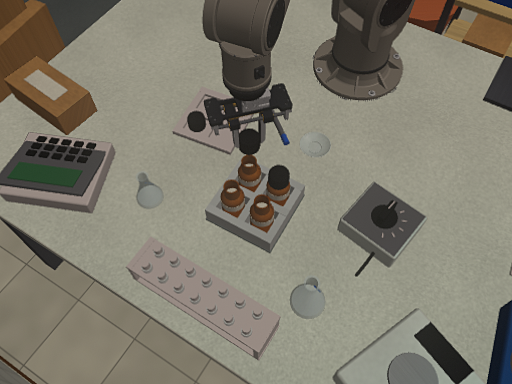

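The tray has been knocked to about (0.416,-0.261), seen at (205,122), with the first cap still in its pocket at (196,121); the second cap is held. I'll move beside it for a clear view.

Emit:
drive_tool(
  rows=[
    {"grip": 0.04, "tx": -0.005, "ty": -0.045, "tz": 0, "rx": 0, "ry": 0, "rz": 0},
    {"grip": 0.04, "tx": -0.005, "ty": -0.045, "tz": 0, "rx": 0, "ry": 0, "rz": 0},
    {"grip": 0.04, "tx": -0.01, "ty": -0.045, "tz": 0, "rx": 0, "ry": 0, "rz": 0},
    {"grip": 0.04, "tx": -0.01, "ty": -0.045, "tz": -0.02, "rx": 0, "ry": 0, "rz": 0},
    {"grip": 0.04, "tx": -0.015, "ty": -0.045, "tz": -0.02, "rx": 0, "ry": 0, "rz": 0},
    {"grip": 0.04, "tx": -0.015, "ty": -0.045, "tz": -0.02, "rx": 0, "ry": 0, "rz": 0},
    {"grip": 0.04, "tx": -0.01, "ty": -0.02, "tz": 0, "rx": 0, "ry": 0, "rz": 0},
    {"grip": 0.04, "tx": 0, "ty": 0, "tz": 0, "rx": 0, "ry": 0, "rz": 0},
    {"grip": 0.04, "tx": 0, "ty": 0, "tz": 0, "rx": 0, "ry": 0, "rz": 0},
  ],
)

```text
time_s: 18.05
tool_pos: [0.4899, -0.3329, 0.1515]
eef_rot: [-0.0, 0.915, 0.404, 0.0]
ft_force: [-0.4, 0.5, -1.3]
gripper_width: 0.0492
grasp_force: 30.0
```

```bash
python3 - <<'E'
from tray import *
tray("top"); tray("scene")
E
```

```text
top tray 2923 [ 0.4171 -0.2564] [184.1833 185.8436] 7.97775936126709
top cap 290 [ 0.4614 -0.2889] [45.8402 48.1292] 0.04069878284564617 0.0020132974169681144
scene tray 2194 [ 0.4164 -0.2595] [191.6154 193.6421] 8.393635749816895
scene cap 224 [ 0.4621 -0.2909] [52.7606 49.6608] 0.04333168683477703 0.00320935923262979
```

Emit:
drive_tool(
  rows=[
    {"grip": 0.04, "tx": -0.036, "ty": 0.01, "tz": 0, "rx": 0, "ry": 0, "rz": 0},
    {"grip": 0.04, "tx": -0.036, "ty": 0.01, "tz": 0, "rx": 0, "ry": 0, "rz": 0},
    {"grip": 0.04, "tx": -0.036, "ty": 0.01, "tz": -0.01, "rx": 0, "ry": 0, "rz": 0},
    {"grip": 0.04, "tx": 0, "ty": 0, "tz": -0.04, "rx": 0, "ry": 0, "rz": 0},
    {"grip": 0.04, "tx": 0, "ty": 0, "tz": -0.03, "rx": 0, "ry": 0, "rz": 0},
    {"grip": 0.04, "tx": 0, "ty": 0, "tz": -0.01, "rx": 0, "ry": 0, "rz": 0},
    {"grip": 0.04, "tx": 0, "ty": 0, "tz": 0, "rx": 0, "ry": 0, "rz": 0},
    {"grip": 0.04, "tx": 0, "ty": 0, "tz": 0, "rx": 0, "ry": 0, "rz": 0},
  ],
)

```text
time_s: 19.15
tool_pos: [0.3824, -0.3042, 0.0629]
eef_rot: [0.001, 0.915, 0.404, 0.0]
ft_force: [-0.0, 0.0, -0.8]
gripper_width: 0.0495
grasp_force: 30.0
```

Lower it, release, rise and go over cap B (0.5563, 0.0387).

Emit:
drive_tool(
  rows=[
    {"grip": 0.04, "tx": -0.001, "ty": 0.001, "tz": -0.025, "rx": 0, "ry": 0, "rz": 0},
    {"grip": 0.04, "tx": 0, "ty": 0, "tz": -0.016, "rx": 0, "ry": 0, "rz": 0},
    {"grip": 0.04, "tx": 0, "ty": 0, "tz": 0, "rx": 0, "ry": 0, "rz": 0},
    {"grip": 0.04, "tx": 0, "ty": 0, "tz": 0, "rx": 0, "ry": 0, "rz": 0},
    {"grip": 0.075, "tx": 0, "ty": 0, "tz": 0, "rx": 0, "ry": 0, "rz": 0},
    {"grip": 0.075, "tx": 0, "ty": 0, "tz": 0, "rx": 0, "ry": 0, "rz": 0},
    {"grip": 0.075, "tx": 0, "ty": 0, "tz": 0, "rx": 0, "ry": 0, "rz": 0},
    {"grip": 0.075, "tx": 0, "ty": 0, "tz": 0.03, "rx": 0, "ry": 0, "rz": 0},
    {"grip": 0.08, "tx": 0, "ty": 0, "tz": 0.06, "rx": 0, "ry": 0, "rz": 0},
    {"grip": 0.08, "tx": 0.02, "ty": 0.01, "tz": 0.06, "rx": 0, "ry": 0, "rz": 0},
    {"grip": 0.08, "tx": 0.04, "ty": 0.04, "tz": 0.012, "rx": 0, "ry": 0, "rz": 0},
    {"grip": 0.08, "tx": 0.04, "ty": 0.055, "tz": 0, "rx": 0, "ry": 0, "rz": 0},
    {"grip": 0.08, "tx": 0.03, "ty": 0.06, "tz": 0, "rx": 0, "ry": 0, "rz": 0},
    {"grip": 0.08, "tx": 0.02, "ty": 0.06, "tz": 0, "rx": 0, "ry": 0, "rz": 0},
    {"grip": 0.08, "tx": 0.015, "ty": 0.06, "tz": 0, "rx": 0, "ry": 0, "rz": 0},
    {"grip": 0.08, "tx": 0.01, "ty": 0.058, "tz": 0, "rx": 0, "ry": 0, "rz": 0},
    {"grip": 0.08, "tx": 0, "ty": 0, "tz": 0, "rx": 0, "ry": 0, "rz": 0},
    {"grip": 0.08, "tx": 0, "ty": 0, "tz": 0, "rx": 0, "ry": 0, "rz": 0},
  ],
)

```text
time_s: 21.4
tool_pos: [0.5494, 0.0301, 0.1813]
eef_rot: [0.0, 0.915, 0.404, -0.0]
ft_force: [0.2, -0.5, 0.8]
gripper_width: 0.0801
grasp_force: 0.0
```

```bash
python3 - <<'E'
from tray import *
tray("top"); tray("scene")
E
```

```text
top tray 1932 [ 0.4192 -0.2717] [184.1639 155.0801] 8.038951873779297
top cap 291 [ 0.4611 -0.2892] [46.5692 48.8906] 0.040698287398183944 0.001996824583944161
top cap 295 [ 0.379  -0.3016] [46.8273 46.4183] 0.04085784075100189 0.002134772525727695
scene tray 2004 [ 0.4168 -0.2591] [190.7742 193.3946] 8.785982131958008
scene cap 212 [ 0.3806 -0.3016] [50.7981 49.236 ] 0.04355525257621096 0.0037061849406061806
scene cap 221 [ 0.4624 -0.2896] [49.0941 49.7377] 0.04338240885218355 0.0032986768311582502
```

Emit:
drive_tool(
  rows=[
    {"grip": 0.08, "tx": 0.007, "ty": 0.0085, "tz": 0, "rx": 0, "ry": 0, "rz": 0},
    {"grip": 0.08, "tx": 0, "ty": 0, "tz": 0, "rx": 0, "ry": 0, "rz": 0},
    {"grip": 0.08, "tx": 0, "ty": 0, "tz": -0.03, "rx": 0, "ry": 0, "rz": 0},
    {"grip": 0.08, "tx": 0, "ty": 0, "tz": -0.029, "rx": 0, "ry": 0, "rz": 0},
    {"grip": 0.08, "tx": 0, "ty": 0, "tz": 0, "rx": 0, "ry": 0, "rz": 0},
    {"grip": 0.04, "tx": 0, "ty": 0, "tz": 0, "rx": 0, "ry": 0, "rz": 0},
    {"grip": 0.04, "tx": 0, "ty": 0, "tz": 0, "rx": 0, "ry": 0, "rz": 0},
    {"grip": 0.04, "tx": 0, "ty": 0, "tz": 0, "rx": 0, "ry": 0, "rz": 0},
    {"grip": 0.04, "tx": 0, "ty": 0, "tz": 0, "rx": 0, "ry": 0, "rz": 0},
    {"grip": 0.04, "tx": 0, "ty": 0, "tz": 0, "rx": 0, "ry": 0, "rz": 0},
  ],
)

```text
time_s: 22.75
tool_pos: [0.5571, 0.0389, 0.1231]
eef_rot: [0.0, 0.915, 0.404, 0.0]
ft_force: [-0.8, -1.0, 6.2]
gripper_width: 0.0498
grasp_force: 30.0
```

Emit:
drive_tool(
  rows=[
    {"grip": 0.04, "tx": 0, "ty": 0, "tz": 0.015, "rx": 0, "ry": 0, "rz": 0},
    {"grip": 0.04, "tx": 0, "ty": 0, "tz": 0.02, "rx": 0, "ry": 0, "rz": 0},
    {"grip": 0.04, "tx": 0, "ty": 0, "tz": 0.025, "rx": 0, "ry": 0, "rz": 0},
    {"grip": 0.04, "tx": 0, "ty": 0, "tz": 0.027, "rx": 0, "ry": 0, "rz": 0},
    {"grip": 0.04, "tx": -0.018, "ty": -0.0415, "tz": 0, "rx": 0, "ry": 0, "rz": 0},
    {"grip": 0.04, "tx": -0.018, "ty": -0.0415, "tz": 0, "rx": 0, "ry": 0, "rz": 0},
    {"grip": 0.04, "tx": -0.018, "ty": -0.0415, "tz": 0, "rx": 0, "ry": 0, "rz": 0},
    {"grip": 0.04, "tx": -0.018, "ty": -0.0415, "tz": 0, "rx": 0, "ry": 0, "rz": 0},
    {"grip": 0.04, "tx": -0.017, "ty": -0.0415, "tz": -0.02, "rx": 0, "ry": 0, "rz": 0},
    {"grip": 0.04, "tx": -0.017, "ty": -0.0415, "tz": -0.03, "rx": 0, "ry": 0, "rz": 0},
    {"grip": 0.04, "tx": 0, "ty": 0, "tz": -0.03, "rx": 0, "ry": 0, "rz": 0},
    {"grip": 0.04, "tx": 0, "ty": 0, "tz": 0, "rx": 0, "ry": 0, "rz": 0},
    {"grip": 0.04, "tx": 0, "ty": 0, "tz": 0, "rx": 0, "ry": 0, "rz": 0},
  ],
)

```text
time_s: 24.38
tool_pos: [0.4515, -0.2096, 0.1308]
eef_rot: [0.0, 0.915, 0.404, 0.001]
ft_force: [0.6, 0.8, -0.9]
gripper_width: 0.0495
grasp_force: 30.0
```

```bash
python3 - <<'E'
from tray import *
tray("top"); tray("scene","pics/t2.png")
E
```

```text
top tray 1237 [ 0.4131 -0.2289] [184.4052 130.1694] 8.523571014404297
scene tray 1799 [ 0.4166 -0.2586] [191.3457 192.005 ] 8.104084968566895
scene cap 224 [ 0.463  -0.2908] [50.8602 49.7134] 0.04361611686715337 0.0032666153078953126
```

View pics/t2.png

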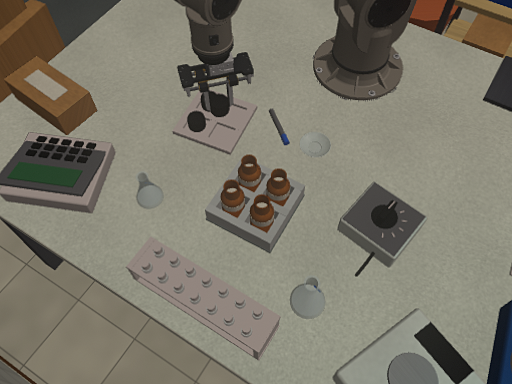

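The tray is still at (214,122), with the held cap over its free front pocket at (219,105) and all four jars open and standing.

Emit:
drive_tool(
  rows=[
    {"grip": 0.04, "tx": 0, "ty": 0, "tz": -0.04, "rx": 0, "ry": 0, "rz": 0},
    {"grip": 0.04, "tx": 0, "ty": 0, "tz": -0.035, "rx": 0, "ry": 0, "rz": 0},
    {"grip": 0.04, "tx": 0, "ty": 0, "tz": -0.022, "rx": 0, "ry": 0, "rz": 0},
    {"grip": 0.04, "tx": 0, "ty": 0, "tz": -0.011, "rx": 0, "ry": 0, "rz": 0},
    {"grip": 0.04, "tx": 0, "ty": 0, "tz": 0, "rx": 0, "ry": 0, "rz": 0},
    {"grip": 0.04, "tx": 0, "ty": 0, "tz": 0, "rx": 0, "ry": 0, "rz": 0},
    {"grip": 0.075, "tx": 0, "ty": 0, "tz": 0, "rx": 0, "ry": 0, "rz": 0},
    {"grip": 0.075, "tx": 0, "ty": 0, "tz": 0, "rx": 0, "ry": 0, "rz": 0},
    {"grip": 0.075, "tx": 0, "ty": 0, "tz": 0, "rx": 0, "ry": 0, "rz": 0},
    {"grip": 0.075, "tx": 0, "ty": 0, "tz": 0.03, "rx": 0, "ry": 0, "rz": 0},
    {"grip": 0.075, "tx": 0, "ty": 0, "tz": 0.06, "rx": 0, "ry": 0, "rz": 0},
    {"grip": 0.075, "tx": 0.02, "ty": 0.03, "tz": 0.06, "rx": 0, "ry": 0, "rz": 0},
    {"grip": 0.06, "tx": 0.05, "ty": 0.06, "tz": 0.05, "rx": 0, "ry": 0, "rz": 0.1},
    {"grip": 0.06, "tx": 0.05, "ty": 0.06, "tz": 0, "rx": 0, "ry": 0, "rz": 0.18},
    {"grip": 0.06, "tx": 0.02, "ty": 0.06, "tz": 0, "rx": 0, "ry": 0, "rz": 0.18},
    {"grip": 0.06, "tx": 0, "ty": 0.06, "tz": 0, "rx": 0, "ry": 0, "rz": 0.18},
    {"grip": 0.06, "tx": -0.02, "ty": 0.06, "tz": 0, "rx": 0, "ry": 0, "rz": 0.18},
    {"grip": 0.06, "tx": -0.02, "ty": 0.05, "tz": 0, "rx": 0, "ry": 0, "rz": 0.18},
    {"grip": 0.06, "tx": 0, "ty": 0, "tz": 0, "rx": 0, "ry": 0, "rz": 0.18},
    {"grip": 0.06, "tx": 0, "ty": 0, "tz": 0, "rx": 0, "ry": 0, "rz": 0.18},
  ],
)

```text
time_s: 26.98
tool_pos: [0.5218, 0.1345, 0.1988]
eef_rot: [0.0, 0.454, 0.891, -0.0]
ft_force: [0.1, -0.4, 0.2]
gripper_width: 0.0597
grasp_force: 0.0
```

```bash
python3 - <<'E'
from tray import *
tray("top"); tray("scene")
E
```

```text
top tray 2932 [ 0.417  -0.2564] [184.147  185.6422] 8.027548789978027
top cap 291 [ 0.4618 -0.2892] [46.7964 48.8401] 0.04045215531535669 0.0019639583978723505
top cap 302 [ 0.4493 -0.2091] [48.4428 48.8359] 0.04069937676817041 0.0017324168126267429
top cap 296 [ 0.3794 -0.3007] [46.0989 47.1797] 0.040742034157695894 0.002124782803824333
scene tray 2071 [ 0.414  -0.2572] [196.5763 189.4409] 8.513737678527832
scene cap 209 [ 0.3802 -0.3017] [52.9942 47.6428] 0.04326939332981232 0.0032779817730769767
scene cap 222 [ 0.4627 -0.2901] [49.6758 50.6264] 0.043229498652203324 0.003402332373302022
scene cap 230 [ 0.4504 -0.2097] [51.9503 49.2563] 0.04322100683545265 0.002990981520517266
```

All three caps are seated. Back to the selector.

Emit:
drive_tool(
  rows=[
    {"grip": 0.06, "tx": -0.011, "ty": 0.055, "tz": 0, "rx": 0, "ry": 0, "rz": 0.154},
    {"grip": 0.06, "tx": -0.011, "ty": 0.055, "tz": 0, "rx": 0, "ry": 0, "rz": 0.154},
    {"grip": 0.06, "tx": -0.011, "ty": 0.055, "tz": 0, "rx": 0, "ry": 0, "rz": 0.154},
    {"grip": 0.06, "tx": 0, "ty": 0, "tz": 0, "rx": 0, "ry": 0, "rz": 0.154},
    {"grip": 0.06, "tx": 0, "ty": 0, "tz": -0.02, "rx": 0, "ry": 0, "rz": 0.152},
    {"grip": 0.06, "tx": 0, "ty": 0, "tz": -0.04, "rx": 0, "ry": 0, "rz": 0},
    {"grip": 0.06, "tx": 0, "ty": 0, "tz": 0, "rx": 0, "ry": 0, "rz": 0},
    {"grip": 0.06, "tx": 0, "ty": 0, "tz": 0, "rx": 0, "ry": 0, "rz": 0},
  ],
)

```text
time_s: 28.08
tool_pos: [0.4895, 0.2993, 0.1399]
eef_rot: [0.0, 0.092, 0.996, 0.0]
ft_force: [0.9, 0.8, 0.1]
gripper_width: 0.0598
grasp_force: 0.0
```

Emit:
drive_tool(
  rows=[
    {"grip": 0.06, "tx": -0.001, "ty": 0, "tz": -0.027, "rx": 0, "ry": 0, "rz": 0},
    {"grip": 0.06, "tx": 0, "ty": 0, "tz": -0.025, "rx": 0, "ry": 0, "rz": 0},
    {"grip": 0.06, "tx": 0, "ty": 0, "tz": 0, "rx": 0, "ry": 0, "rz": 0},
    {"grip": 0.01, "tx": 0, "ty": 0, "tz": 0, "rx": 0, "ry": 0, "rz": 0},
    {"grip": 0.01, "tx": 0, "ty": 0, "tz": 0, "rx": 0, "ry": 0, "rz": 0},
    {"grip": 0.01, "tx": 0, "ty": 0, "tz": 0, "rx": 0, "ry": 0, "rz": 0},
    {"grip": 0.01, "tx": 0, "ty": 0, "tz": 0, "rx": 0, "ry": 0, "rz": 0},
    {"grip": 0.01, "tx": 0, "ty": 0, "tz": 0, "rx": 0, "ry": 0, "rz": 0},
    {"grip": 0.01, "tx": 0, "ty": 0, "tz": 0, "rx": 0, "ry": 0, "rz": 0},
  ],
)

```text
time_s: 29.2
tool_pos: [0.4884, 0.2994, 0.0869]
eef_rot: [0.0, 0.091, 0.996, 0.001]
ft_force: [2.5, 3.7, 0.5]
gripper_width: 0.0157
grasp_force: 30.0
```

Emit:
drive_tool(
  rows=[
    {"grip": 0.01, "tx": 0, "ty": 0, "tz": 0, "rx": 0, "ry": 0, "rz": -0.105},
    {"grip": 0.01, "tx": 0, "ty": 0, "tz": 0, "rx": 0, "ry": 0, "rz": -0.105},
    {"grip": 0.01, "tx": 0, "ty": 0, "tz": 0, "rx": 0, "ry": 0, "rz": -0.105},
    {"grip": 0.01, "tx": 0, "ty": 0, "tz": 0, "rx": 0, "ry": 0, "rz": -0.105},
    {"grip": 0.01, "tx": 0, "ty": 0, "tz": 0, "rx": 0, "ry": 0, "rz": -0.105},
    {"grip": 0.01, "tx": 0, "ty": 0, "tz": 0, "rx": 0, "ry": 0, "rz": -0.105},
    {"grip": 0.01, "tx": 0, "ty": 0, "tz": 0, "rx": 0, "ry": 0, "rz": -0.105},
    {"grip": 0.01, "tx": 0, "ty": 0, "tz": 0, "rx": 0, "ry": 0, "rz": -0.105},
    {"grip": 0.01, "tx": 0, "ty": 0, "tz": 0, "rx": 0, "ry": 0, "rz": -0.105},
    {"grip": 0.01, "tx": 0, "ty": 0, "tz": 0, "rx": 0, "ry": 0, "rz": -0.105},
    {"grip": 0.01, "tx": 0, "ty": 0, "tz": 0, "rx": 0, "ry": 0, "rz": -0.105},
    {"grip": 0.01, "tx": 0, "ty": 0, "tz": 0, "rx": 0, "ry": 0, "rz": -0.105},
    {"grip": 0.01, "tx": 0, "ty": 0, "tz": 0, "rx": 0, "ry": 0, "rz": -0.105},
    {"grip": 0.01, "tx": 0, "ty": 0, "tz": 0, "rx": 0, "ry": 0, "rz": -0.105},
    {"grip": 0.01, "tx": 0, "ty": 0, "tz": 0, "rx": 0, "ry": 0, "rz": -0.1},
    {"grip": 0.01, "tx": 0, "ty": 0, "tz": 0, "rx": 0, "ry": 0, "rz": 0},
    {"grip": 0.01, "tx": 0, "ty": 0, "tz": 0, "rx": 0, "ry": 0, "rz": 0},
    {"grip": 0.01, "tx": 0, "ty": 0, "tz": 0, "rx": 0, "ry": 0, "rz": 0},
  ],
)

```text
time_s: 31.45
tool_pos: [0.4888, 0.3002, 0.087]
eef_rot: [-0.0, 0.768, 0.641, 0.001]
ft_force: [4.7, 7.9, -3.7]
gripper_width: 0.0173
grasp_force: 28.7
```

Emit:
drive_tool(
  rows=[
    {"grip": 0.06, "tx": 0, "ty": 0, "tz": 0, "rx": 0, "ry": 0, "rz": 0},
    {"grip": 0.06, "tx": 0, "ty": 0, "tz": 0, "rx": 0, "ry": 0, "rz": 0},
    {"grip": 0.06, "tx": 0, "ty": 0, "tz": 0, "rx": 0, "ry": 0, "rz": 0},
    {"grip": 0.06, "tx": 0, "ty": 0, "tz": 0.05, "rx": 0, "ry": 0, "rz": 0},
    {"grip": 0.06, "tx": 0, "ty": 0, "tz": 0.06, "rx": 0, "ry": 0, "rz": 0},
    {"grip": 0.06, "tx": 0.05, "ty": -0.05, "tz": 0.05, "rx": 0, "ry": 0, "rz": 0},
    {"grip": 0.06, "tx": 0.05, "ty": -0.06, "tz": 0, "rx": 0, "ry": 0, "rz": 0},
    {"grip": 0.06, "tx": 0.02, "ty": -0.06, "tz": 0, "rx": 0, "ry": 0, "rz": 0},
    {"grip": 0.06, "tx": 0, "ty": -0.06, "tz": 0, "rx": 0, "ry": 0, "rz": 0},
    {"grip": 0.06, "tx": 0, "ty": 0, "tz": 0, "rx": 0, "ry": 0, "rz": 0},
    {"grip": 0.06, "tx": 0, "ty": 0, "tz": 0, "rx": 0, "ry": 0, "rz": 0},
  ],
)

```text
time_s: 32.83
tool_pos: [0.5839, 0.0955, 0.2328]
eef_rot: [-0.0, 0.768, 0.64, 0.0]
ft_force: [0.9, 0.4, -1.0]
gripper_width: 0.06
grasp_force: 0.0
```

```bash
python3 - <<'E'
from look import *
im,C,_=look("top"); im2,C2,_=look("scene")
import tray; tray.tray("scene","pics/end.png")
E
```

```text
top bar 173 [0.4869 0.3   ] [59.9534 15.9682] 85.58109283447266
top tray 2707 [ 0.4168 -0.2564] [184.3025 185.6577] 8.049727439880371
scene bar 236 [0.4899 0.2995] [61.0724 18.8459] 81.2946548461914
scene tray 1922 [ 0.414  -0.2576] [195.3669 188.6859] 7.984869003295898
scene cap 62 [ 0.6433 -0.0417] [36.9117 38.2293] 0.1373960499590085
scene tray 2058 [ 0.4135 -0.2593] [196.5007 193.2315] 8.319378852844238
scene cap 208 [ 0.3812 -0.3012] [50.5224 48.0995] 0.04351454559834983 0.0034474345747766717
scene cap 219 [ 0.4633 -0.2901] [49.0558 50.2336] 0.04351971764572702 0.003166103447267024
scene cap 228 [ 0.4496 -0.2091] [50.9635 48.3442] 0.04319810272309814 0.003337456591777042
```

View pics/end.png

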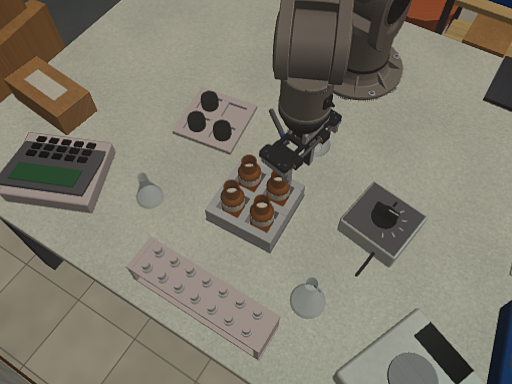

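```bash
python3 - <<'E'
from m import *
for n in("top","scene"):
    A=[]
    for _ in range(5):
        im,d=optics.capture(n); C=cloud(n,d)
        m=(d>0)&(np.hypot(C[...,0]-.4885,C[...,1]-.2997)<.045)&(C[...,2]>.1)&(C[...,2]<.116)
        P=C[m][:,:2]; w,v=np.linalg.eigh(np.cov(P.T)); A.append(np.degrees(np.arctan2(v[1,1],v[0,1]))%180)
    print(n,np.round(A,1),np.mean(A))
for n in("top","scene"):
    d=np.load(f"{n}0.npz")["d"]; C=cloud(n,d); m=(d>0)&(np.hypot(C[...,0]-.4885,C[...,1]-.2997)<.045)&(C[...,2]>.1)&(C[...,2]<.116)
    P=C[m][:,:2]; w,v=np.linalg.eigh(np.cov(P.T)); print("start",n,np.degrees(np.arctan2(v[1,1],v[0,1]))%180)
E
```

```text
top [85.6 85.5 84.7 84.6 84.6] 84.99076991258977
scene [83.  83.8 82.5 83.9 83.3] 83.30948139793858
start top 110.91886367646256
start scene 109.63054596278039
```

Emit:
drive_tool(
  rows=[
    {"grip": 0.06, "tx": 0, "ty": 0, "tz": 0.01, "rx": 0, "ry": 0, "rz": 0},
    {"grip": 0.06, "tx": 0, "ty": 0, "tz": 0, "rx": 0, "ry": 0, "rz": 0},
    {"grip": 0.06, "tx": 0, "ty": 0, "tz": 0, "rx": 0, "ry": 0, "rz": 0},
    {"grip": 0.06, "tx": 0, "ty": 0, "tz": 0, "rx": 0, "ry": 0, "rz": 0},
    {"grip": 0.06, "tx": 0, "ty": 0, "tz": 0, "rx": 0, "ry": 0, "rz": 0},
    {"grip": 0.06, "tx": 0, "ty": 0, "tz": 0, "rx": 0, "ry": 0, "rz": 0},
    {"grip": 0.06, "tx": 0, "ty": 0, "tz": 0, "rx": 0, "ry": 0, "rz": 0},
    {"grip": 0.06, "tx": 0, "ty": 0, "tz": 0, "rx": 0, "ry": 0, "rz": 0},
    {"grip": 0.06, "tx": 0, "ty": 0, "tz": 0, "rx": 0, "ry": 0, "rz": 0},
    {"grip": 0.06, "tx": 0, "ty": 0, "tz": 0, "rx": 0, "ry": 0, "rz": 0},
    {"grip": 0.06, "tx": 0, "ty": 0, "tz": 0, "rx": 0, "ry": 0, "rz": 0},
    {"grip": 0.06, "tx": 0, "ty": 0, "tz": 0, "rx": 0, "ry": 0, "rz": 0},
  ],
)

```text
time_s: 34.98
tool_pos: [0.584, 0.0954, 0.2428]
eef_rot: [-0.0, 0.768, 0.64, -0.0]
ft_force: [-0.2, 0.4, -0.4]
gripper_width: 0.0598
grasp_force: 0.0
```

```bash
python3 - <<'E'
from m import *
for n in("top","scene"):
    A=[]
    for _ in range(5):
        im,d=optics.capture(n); C=cloud(n,d)
        m=(d>0)&(np.hypot(C[...,0]-.4885,C[...,1]-.2997)<.045)&(C[...,2]>.1)&(C[...,2]<.116)
        P=C[m][:,:2]; w,v=np.linalg.eigh(np.cov(P.T)); A.append(np.degrees(np.arctan2(v[1,1],v[0,1]))%180)
    print(n,np.round(A,1),np.mean(A))
E
```

```text
top [82.7 82.7 83.1 82.8 82.5] 82.74134539567969
scene [82.1 80.5 82.  81.4 81.4] 81.48889428382007
```

The selector is still creeping into the third click (82°, aiming for 80°), so it is well inside the tolerance. Handing in.

```bash
python3 -c "
from cell import ctrl
print(ctrl.job_done())"
```

```text
the job is handed in; nothing more can be done
None
```

I turned the selector off, set all three caps in separate tray pockets, then turned the selector to the third click and handed the job in; the last camera check before that showed the caps seated, all jars standing and the selector within about 2° of the click, but the hand-in call gave no verdict.

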